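# Drop a used syringe through the tipping tray of a sharps container

## Task

Get rid of the used syringe, the large one with the bare needle: swing the sharps container's clear cover fully back, lay the syringe gently lengthwise on the white balanced tray without dropping it, and let go so that its own weight, not your hand, tips the tray and sends it into the tub. Then close the cover fully. Keep your fingers off the needle throughout, and leave everything else on the bench where it is.

Things in the scene. Friction and masses are not known exactly. Their poses are not given: they have to be found in the camera images.
- container: Sharps container fixed to the bench: clear tub 190 (x) x 250 (y) x 150 mm high, top face of its pale lid deck at z = 150. Origin under its centre; x towards the cover's hinge side, y along its length. The white tray fills the deck's opening (x -45 to 65, y -103 to 103); upstands reach z 160 at y = +/-110, hinge knuckles z 170 at x 70 to 90.
- tub_floor (a point): Centre of the tub's inner floor, at z = 5 in the container. The tub is 182 x 242 mm inside and open under the tray.
- tray (a joint): Tilt of the tray about its axle along the container's y at x = -45, z = 150. 0 = level, held there by a counterweight; positive = its +x edge swings down into the tub, to a stop at 0.95 rad. It turns freely: 0.2 N, 60 mm from the axle, moves it. The syringe laid there tips it at once and slides off within about a second; the tray then swings back level by itself.
- tray_spot (a point): Point on the tray's upper face, mid-length, 58 mm from the axle (x = 13, z = 150 in the container when level): lay the syringe across it. The tray is flat white plastic, 110 x 206 mm, with 9 mm high ends and an open +x edge. Axes turn with the tray: x away from the axle, y along its length, z up from its face.
- cover (a joint): Angle of the clear cover: 0 = closed, flat over the tray; grows as its free edge swings up and over towards the container's +x; stop at 2.35 rad, leaning 45 degrees back past upright. Stiff hinge: stays where left; about 1.5 N at the bar moves it. Panel 3 mm thick, 226 mm wide, reaching 137 mm from the hinge. Below about 2.1 rad it is in the way of a wide gripper at the tray.
- cover_hinge (a point): Hinge axis of the cover, along the container's y, at x = 80, z = 166 (container frame); mid-width.
- cover_bar (a point): Middle of the cover's pull bar: round, grey, 10 mm thick, 90 mm long along the container's y, on two 8 mm arms 40 mm clear of the cover's free edge. Closed: 157 mm from the hinge towards -x and 34 mm above it (50 mm above the deck); it moves on a 161 mm circle about the hinge. It can be gripped from above at any cover angle, fingers closing along the container's x, and turns in the grip.
- syringe: The used syringe, larger of the two on a dark mat 6 mm thick; plunger pushed home. Origin on the axis, mid-barrel; x along the axis to the needle. Barrel 30 mm diameter, x -52 to 52; flange 50 x 30 x 3.5 mm at x = -54, long side level, so it does not roll; thumb disc ends at x = -71, needle at x = 100: all this must lie within the tray. 50 to 90 g, balance within 15 mm of the origin.
- needle: The bare needle of the used syringe, fixed to it: hub 9 mm diameter, 12 mm long, and a 2.4 mm steel needle 28 mm long; origin at the hub's rear, x towards the tip.
- small_syringe: Bystander: a smaller, capped syringe on the mat, barrel 20 mm diameter, 85 mm long, plunger drawn out 45 mm, about 180 mm long overall; origin on the axis at the barrel's middle. It may lie on either side of the used one.
- dish_seeds: Bystander: shallow clear dish 90 mm across, 14 mm high; origin under its centre.
- dish_beads: Bystander: shallow clear dish 90 mm across, 14 mm high; origin under its centre.
- dish_empty: Bystander: empty shallow clear dish 100 mm across, 14 mm high; origin under its centre.
- press_weight: Bystander: steel pressing weight, disc 150 mm across with an upright handle, 67 mm high in all; origin under its centre.
- jar: Bystander: lidded jar 76 mm across, 91 mm high; origin under its centre.
- tweezers: Bystander: steel tweezers, 140 mm long, 6 mm high.
- brush: Bystander: brush, 170 mm long.

How it is judged (in metres and radians):
On the way, in this order (a step that is already met when the one before it is completed fails the run):
1. the cover has been swung fully back (past 1.8 rad) (value of joint cover above 1.8 rad), for 0.1 s.
2. the syringe, still held in the fingers, has been brought down lengthwise onto the tray (less than about 15 mm above its face, within the tray, within 0.3 rad of its length) (contact force between the fingers and syringe above 0.3 N and z of syringe in the frame of tray_spot between 0 and 0.031 m and x of syringe in the frame of tray_spot between -0.045 and 0.045 m and y of syringe in the frame of tray_spot between -0.05 and 0.05 m and angle between the x axis of syringe and the y axis of tray_spot, either way round below 0.3 rad and value of joint tray below 0.5 rad), for 0.04 s.
3. the syringe's own weight has tipped the tray past 0.55 rad, with the fingers off the syringe and off the container (value of joint tray above 0.55 rad and contact force between the fingers and syringe below 0.2 N and contact force between the fingers and container below 0.5 N), for 0.02 s.
At the end, for the whole second after the job is handed in: The used syringe lies at rest inside the tub (its middle below z = 110 mm in the container), the tray has swung back level (within 0.1 rad) and the cover is closed (within 0.08 rad) (z of syringe in the frame of container between 0 and 0.11 m and x of syringe in the frame of container between -0.09 and 0.09 m and y of syringe in the frame of container between -0.12 and 0.12 m and linear speed of syringe below 0.02 m/s and value of joint tray below 0.1 rad and value of joint cover below 0.08 rad); the robot touches nothing.
It fails at once if the fingers touch the needle (contact force between the fingers and needle above 0.3 N).
It fails at once if something else on the bench is moved by more than 25 mm (distance of any of small_syringe, dish_seeds, dish_beads, dish_empty, press_weight, jar, tweezers, brush from where it was at the start of the episode above 0.025 m).
It also fails if it takes over 72 s, if anything falls off the work surface, if the arm or the gripper's body presses on something with over 40 N, if the wrist force passes 120 N, or if a joint passes its speed limit or range.

## Robot

A 6-joint arm with a two-finger parallel gripper is mounted at the origin on the work surface. World frame = base frame: x ahead of the robot, y to its left, z up, the work surface at z = 0. Lengths are in mm, angles in rad, forces in N, time in s.
With the tool pointing down it reaches from about 275 to 1000 mm from the base axis. Payload 8.4 kg.
Tool frame: the origin (TCP) lies at the very end of the fingers, on their centre line; the grasp point (between the pads) lies 19 mm behind it (r.tcp_to_grasp is the distance from the TCP to the grasp point, in mm); z points along the fingers, y is the line along which they close (so a half turn about z gives the same grasp; the last joint's range is limited). The gripper opens to 85 mm and grips with 20 to 120 N. Pads are 22 mm wide; open, the fingers measure 114 mm over their backs; the gripper's body (76 mm by 85 mm) begins 54 mm behind the grasp point. The pads swing forward as they close: fully open they stand 13 mm farther back than shut.
Start: joints at [1.232, 0.353, 1.633, -0, 1.155, -0.002], TCP at [206.541, 589.889, 231.281] pointing down, gripper open.
Joint ranges: [-2.63, 2.63], [-0.92, 2.1], [0.06, 2.66], [-1.3, 4.44], [0, 2.69], [-3.02, 3.02]. Speed limits (rad/s): [2.22, 2.22, 2.79, 3.14, 3.14, 3.14].

## Interface

Orientations are given as [roll, pitch, yaw] about the fixed x, y, z axes, in that order (R = Rz(yaw) Ry(pitch) Rx(roll)).
In Python, from rig import r gives the robot as it stands. The module is installed in compiled form; this text tells all that it offers.
- The arm moves only by the tool play_rows, never from a script. Its argument "rows" is a list of rows, each an object with "dp": the shift along the tool's x, y, z in units of 40 mm (1.0 is 40 mm), a list of three; "turn": the turn, a rotation vector about the tool's x, y, z in units of 6 degrees (1.0 is 6 degrees), a list of three; "fingers": the closure, from 0 (fully open) to 1 (shut). In form: [{"dp": [tx, ty, tz], "turn": [wx, wy, wz], "fingers": fingers}, ...]. A call has 1 to 5 rows; each row shifts and turns the commanded pose from where the row before left it, along the tool's axes as they then stand; what a row does not reach is not made up. A row lasts 1/12 s, in which the tool goes at most 41.7 mm and 7.16 degrees, less where a joint would pass 70% of its speed; a pose out of reach is approached as far as the arm can. A call is refused whole if a number of a shift passes 1 or a number of a turn 1, either way. A call with a gripper value outside its range is refused whole. The fingers move at their own pace and stop on an object; "force" is the grip in N (left out, the last holds). Time passes only in rows, so rows that do not move let the fingers close. It gives the time, the measured TCP pose, the force, the opening and the grip force at its end, in the units of the state.
- r.sense(): the state, without advancing time (a new reading comes with each control period).
- r.grab_frame(name): name is "scene" or "top" or "wrist"; returns a dict with "pixels" (480x640x3 uint8, red, green, blue), "fx", "fy", "cx", "cy" (pixels), "pose" (4x4, takes a point from camera to world coordinates). Camera axes: x right, y down, z forward; pixel columns grow to the right and rows downward; lengths in mm; the calibration is good to about 2 mm. The wrist camera is an equidistant fisheye: a pixel r from the principal point sees the ray r / f radians off the axis. A picture is of the moment at which its call begins. There is no depth.
- r.sign_off(): hands the job in; it is judged then, once.
The state is a dict: "clock": time; "qpos": joint angles; "qvel": joint speeds; "joint_efforts": joint torques, N m; "eef_pos": TCP position; "tcp_rot": TCP orientation; "contact_force": force on the tool from outside, world axes, zero at the start; "wrist_torque": the same for the moment, N m; "opening": opening from 0.0 (shut) to 1.0 (fully open); "grasp_force": force on a finger pad.
Only numpy, scipy, OpenCV 4.12 (cv2) and the standard library are available. Lean on these libraries where they do the work, as an engineer would, in place of code of your own. Each camera call takes 0.05 s, during which the arm holds its last target. There are 200 camera calls.

## Working session

There is one attempt and no reset: what is moved stays moved. The work goes in short steps, Python scripts to look and compute and a tool call to move; the robot and the scene stay as the last step left them, time stands still between calls to the robot, and variables do not carry over. Pictures are saved under pics/ and viewed, at most 10 in all, crops included, and the job is handed in when it is done.

Besides the shell and the picture viewer there is one more tool, called after "Emit:" by a JSON object that holds its "fn" and its "kwargs", one argument or row to a line. play_rows: Moves the arm, as the interface text tells. Its arguments: {"type":"object","properties":{"rows":{"type":"array"},"force":{"type":"number"}},"required":["rows"]}

```bash
mkdir -p pics; cat > h.py <<'E'
import numpy as np, cv2
from rig import r
def snap(n,fn):
    f=r.grab_frame(n); cv2.imwrite('pics/'+fn+'.png',f['pixels'][:,:,::-1]); np.save('pics/'+fn+'.npy',dict(f),allow_pickle=True); return f
def load(fn): return np.load('pics/'+fn+'.npy',allow_pickle=True).item()
def ray(f,u,v,fish=False):
    x=(u-f['cx'])/f['fx'];y=(v-f['cy'])/f['fy']
    if fish:
        t=np.hypot(x,y); s=np.sin(t)/t if t>1e-9 else 1; d=np.array([x*s,y*s,np.cos(t)])
    else: d=np.array([x,y,1.])
    P=np.array(f['pose']); return P[:3,3],P[:3,:3]@d
def onz(f,u,v,z,fish=False):
    o,d=ray(f,u,v,fish); return (o+d*(z-o[2])/d[2]).round(1)
def proj(f,p):
    P=np.array(f['pose']); c=P[:3,:3].T@(np.array(p)-P[:3,3]); return (f['fx']*c[0]/c[2]+f['cx'],f['fy']*c[1]/c[2]+f['cy'])
E
python3 -c "
from h import *
for n in ['top','scene']:
    f=snap(n,n+'0'); print(n,f['fx'],f['cx'],f['cy'],np.array(f['pose']).round(3).tolist())
print(r.sense(), r.tcp_to_grasp)"
```

```text
top 471.83849141326135 312.72103476441237 248.10925098865894 [[-0.026, -0.994, 0.107, 410.994], [-1.0, 0.026, 0.0, 75.397], [-0.003, -0.107, -0.994, 1221.309], [0.0, 0.0, 0.0, 1.0]]
scene 469.9075617492338 315.0148763052782 244.1722863811697 [[0.054, 0.59, -0.806, 1539.277], [0.998, -0.041, 0.037, 5.452], [-0.011, -0.807, -0.591, 910.349], [0.0, 0.0, 0.0, 1.0]]
{'clock': 0.1, 'qpos': array([ 1.23159882e+00,  3.53560816e-01,  1.63405617e+00,  1.69521810e-05,
        1.15519544e+00, -2.37608630e-03]), 'qvel': array([-0.00095875, -0.00089606, -0.00250927,  0.00014116,  0.00037178,
       -0.00026207]), 'joint_efforts': array([ 8.79263716e-04, -6.06363487e+01, -3.42817390e+01, -5.91148182e-05,
        3.93362759e-03, -6.13499992e-06]), 'eef_pos': array([206.395763  , 589.48938709, 230.64957651]), 'tcp_rot': array([-3.14037292e+00, -1.83989848e-05,  2.80476437e+00]), 'contact_force': array([-0.70202279, -0.39178036, -0.34786272]), 'wrist_torque': array([-0.02907303, -0.00294819,  0.04265178]), 'grasp_force': 0.0, 'opening': 1.0034536521376556} 18.700000000000003
```

View pics/top0.png

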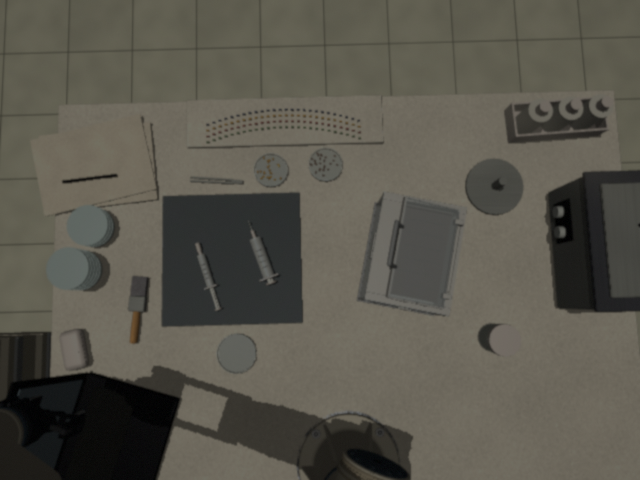

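View pics/scene0.png

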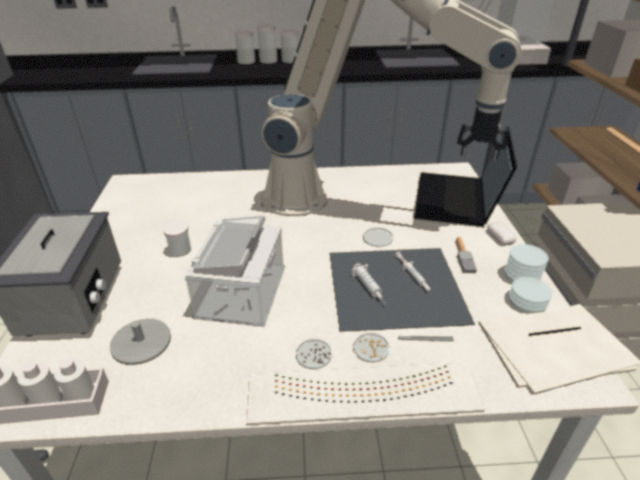

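Top view: large syringe has its needle tip near (250,222) and thumb disc near (269,285). The small syringe is to its left, around (208,275). The container's bar is near (393,245), with hinge knuckles near (461,207) and (447,297). I'll zoom in on both.

```bash
python3 -c "
import cv2
a=cv2.imread('pics/top0.png')
A=cv2.resize(a[185:325,350:475],None,fx=4,fy=4,interpolation=cv2.INTER_CUBIC)
B=cv2.resize(a[210:295,235:290],None,fx=5,fy=5,interpolation=cv2.INTER_CUBIC)
B=cv2.copyMakeBorder(B,0,560-425,0,0,cv2.BORDER_CONSTANT)
import numpy as np
cv2.imwrite('pics/c0.png',cv2.convertScaleAbs(np.hstack([A,B]),alpha=1.5))"
```

```text
(no output)
```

View pics/c0.png

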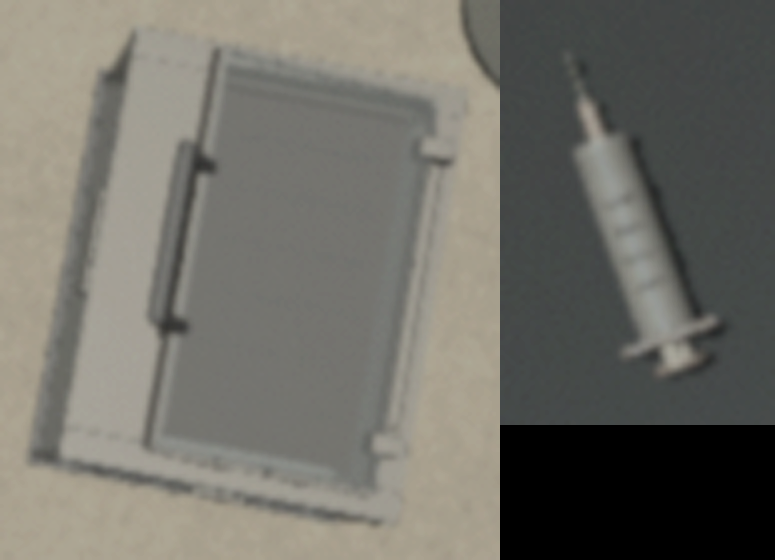

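```bash
cat > m.py <<'E'
from h import *
f=load('top0')
A=lambda u,v:(u/4+350,v/4+185)
B=lambda u,v:((u-500)/5+235,v/5+210)
cs=np.array([onz(f,*A(*p),150) for p in [(138,30),(465,88),(393,522),(62,455)]])
C=cs.mean(0); print('corners',cs[:,:2].tolist(),'C',C)
print('sides',[np.linalg.norm(cs[i]-cs[(i+1)%4]).round(0) for i in range(4)])
x1=(cs[1]+cs[2]-cs[0]-cs[3])[:2]; y1=(cs[0]+cs[1]-cs[2]-cs[3])[:2]
print('yaw x',np.arctan2(x1[1],x1[0]),'yaw from y',np.arctan2(y1[1],y1[0])-np.pi/2)
b=[onz(f,*A(*p),200) for p in [(185,142),(155,320)]]; print('bar',b,np.mean(b,0),np.linalg.norm(b[0]-b[1]))
yaw=np.arctan2(y1[1],y1[0])-np.pi/2
R=np.array([[np.cos(yaw),-np.sin(yaw)],[np.sin(yaw),np.cos(yaw)]])
print('bar pred',C[:2]+R@[-77,0])
t=onz(f,*B(567,55),21);d=onz(f,*B(683,365),21);fl=(onz(f,*B(625,353),21)+onz(f,*B(717,322),21))/2; fr=onz(f,*B(603,142),21)
u=(t-d)/np.linalg.norm(t-d)
print('syr tip',t,'disc',d,'len',np.linalg.norm(t-d),'yaw',np.arctan2(u[1],u[0]),'O',t-100*u,d+71*u,fl+54*u,fr-52*u)
E
python3 m.py
```

```text
corners [[650.9, -93.6], [611.9, -280.3], [365.8, -224.9], [408.0, -40.5]] C [ 509.15  -159.825  150.   ]
sides [np.float64(191.0), np.float64(252.0), np.float64(189.0), np.float64(249.0)]
yaw x -1.7862102803097986 yaw from y -1.7891404567426263
bar [array([ 576.6, -108.8,  200. ]), array([479.5, -88.2, 200. ])] [528.05 -98.5  200.  ] 99.26112028382515
bar pred [525.82922913 -84.65317472]
syr tip [614.5 239.4  21. ] disc [453.6 182.3  21. ] len 170.7314265154485 yaw 0.3410145660319469 O [520.25841643 205.95565928  21.        ] [520.51152433 206.04548191  21.        ] [518.54045513 206.25994399  21.        ] [519.79437654 204.10894283  21.        ]
```

Dimensions match. The bar sits 14 mm off where a closed cover would put it, so the cover may be slightly open. I'll check it in the scene view.

```bash
python3 -c "
from h import *
f=load('scene0');a=cv2.imread('pics/scene0.png')
cv2.imwrite('pics/c1.png',cv2.resize(a[205:330,180:300],None,fx=4.5,fy=4.5,interpolation=cv2.INTER_CUBIC))
import math
C=np.array([509.15,-159.8]);y=-1.7877;R=np.array([[math.cos(y),-math.sin(y)],[math.sin(y),math.cos(y)]])
for th in [0,.1,.2,.3,.4]:
    a=.213+th
    q=[]
    for s in (45,-45):
        p=[*(C+R@[80-161*math.cos(a),s]),166+161*math.sin(a)]
        u=proj(f,p); t=proj(load('top0'),p); q.append((round((u[0]-180)*4.5),round((u[1]-205)*4.5),'top',round((t[0]-350)*4),round((t[1]-185)*4)))
    print(th,q)
"
```

```text
0 [(353, 186, 'top', 158, 155), (392, 98, 'top', 130, 316)]
0.1 [(344, 163, 'top', 171, 152), (383, 75, 'top', 142, 316)]
0.2 [(332, 140, 'top', 186, 150), (372, 53, 'top', 157, 316)]
0.3 [(317, 118, 'top', 204, 148), (358, 32, 'top', 175, 316)]
0.4 [(299, 96, 'top', 226, 147), (342, 11, 'top', 196, 317)]
```

View pics/c1.png

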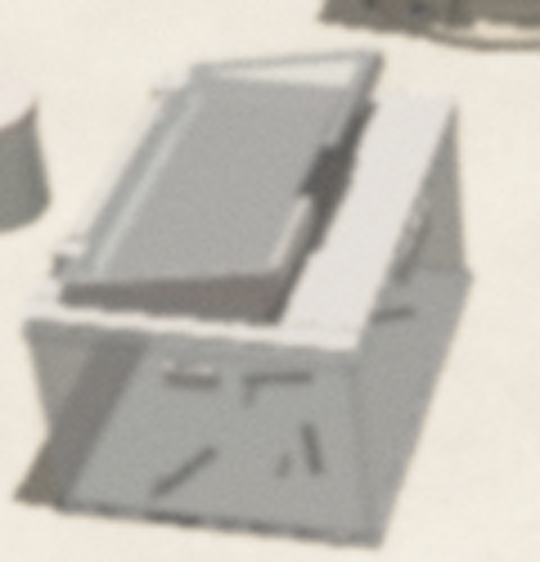

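The cover stands open at about 0.2 rad, and the top-view bar ends fit that. So the bar is at about (524,-94,231). Next I turn the tool to yaw 2.925 and travel to a hover above the bar.

Emit:
{"fn": "play_rows", "kwargs": {
  "rows": [
    {"dp": [0,0,-0.5],"turn": [0,0,-1],"fingers": 0.2},
    {"dp": [0,0,-0.5],"turn": [0,0,-0.15],"fingers": 0.4},
    {"dp": [-0.57,-0.75,-0.1],"turn": [0,0,0],"fingers": 0.4},
    {"dp": [-0.57,-0.75,-0.1],"turn": [0,0,0],"fingers": 0.4},
    {"dp": [-0.57,-0.75,-0.1],"turn": [0,0,0],"fingers": 0.4}
  ],
  "force": 30
}}

```text
clock: 0.52
eef_pos: [254.0, 486.2, 283.1]
tcp_rot: [-3.141, 0.0, 2.927]
contact_force: [1.4, -0.5, -0.9]
opening: 0.597
grasp_force: 0.0
```

Emit:
{"fn": "play_rows", "kwargs": {
  "rows": [
    {"dp": [-0.57,-0.75,0],"turn": [0,0,0],"fingers": 0.4},
    {"dp": [-0.57,-0.75,0],"turn": [0,0,0],"fingers": 0.4},
    {"dp": [-0.57,-0.75,0],"turn": [0,0,0],"fingers": 0.4},
    {"dp": [-0.57,-0.75,0],"turn": [0,0,0],"fingers": 0.4},
    {"dp": [-0.57,-0.75,0],"turn": [0,0,0],"fingers": 0.4}
  ]
}}

```text
clock: 0.93
eef_pos: [333.3, 314.5, 283.1]
tcp_rot: [-3.141, -0.0, 2.926]
contact_force: [1.1, 0.2, 0.2]
opening: 0.598
grasp_force: 0.0
```

Emit:
{"fn": "play_rows", "kwargs": {
  "rows": [
    {"dp": [-0.57,-0.75,0],"turn": [0,0,0],"fingers": 0.4},
    {"dp": [-0.57,-0.75,0],"turn": [0,0,0],"fingers": 0.4},
    {"dp": [-0.57,-0.75,0],"turn": [0,0,0],"fingers": 0.4},
    {"dp": [-0.57,-0.75,0],"turn": [0,0,0],"fingers": 0.4},
    {"dp": [-0.57,-0.75,0],"turn": [0,0,0],"fingers": 0.4}
  ]
}}

```text
clock: 1.35
eef_pos: [412.4, 143.5, 283.2]
tcp_rot: [3.142, -0.0, 2.925]
contact_force: [1.0, -0.0, -0.4]
opening: 0.605
grasp_force: 0.0
```

Emit:
{"fn": "play_rows", "kwargs": {
  "rows": [
    {"dp": [-0.57,-0.75,0],"turn": [0,0,0],"fingers": 0.4},
    {"dp": [-0.57,-0.75,0],"turn": [0,0,0],"fingers": 0.4},
    {"dp": [-0.57,-0.75,0],"turn": [0,0,0],"fingers": 0.4},
    {"dp": [-0.57,-0.75,0],"turn": [0,0,0],"fingers": 0.4},
    {"dp": [-0.57,-0.75,0],"turn": [0,0,0],"fingers": 0.4}
  ]
}}

```text
clock: 1.77
eef_pos: [491.7, -27.6, 283.2]
tcp_rot: [3.142, -0.0, 2.925]
contact_force: [0.9, 1.0, -0.1]
opening: 0.6
grasp_force: 0.0
```

Emit:
{"fn": "play_rows", "kwargs": {
  "rows": [
    {"dp": [-0.57,-0.7,0],"turn": [0,0,0],"fingers": 0.4},
    {"dp": [-0.37,-0.5,0],"turn": [0,0,0],"fingers": 0.4},
    {"dp": [-0.2,-0.25,0],"turn": [0,0,0],"fingers": 0.4},
    {"dp": [0,0,0],"turn": [0,0,0],"fingers": 0.4}
  ]
}}

```text
clock: 2.1
eef_pos: [524.2, -94.1, 282.8]
tcp_rot: [-3.141, -0.0, 2.923]
contact_force: [-0.6, 0.4, 0.1]
opening: 0.606
grasp_force: 0.0
```

```bash
python3 -c "
from h import *
f=snap('wrist','w0'); print(r.sense()['eef_pos'],f['fx'],f['cx'],f['cy'],np.array(f['pose']).round(3).tolist())
"
```

```text
[523.40176681 -92.58491939 282.77514228] 371.64829954431775 316.89934797435234 235.3829574895944 [[0.217, 0.932, 0.29, 450.488], [0.976, -0.207, -0.064, -78.437], [0.0, 0.297, -0.955, 424.907], [0.0, 0.0, 0.0, 1.0]]
```

View pics/w0.png

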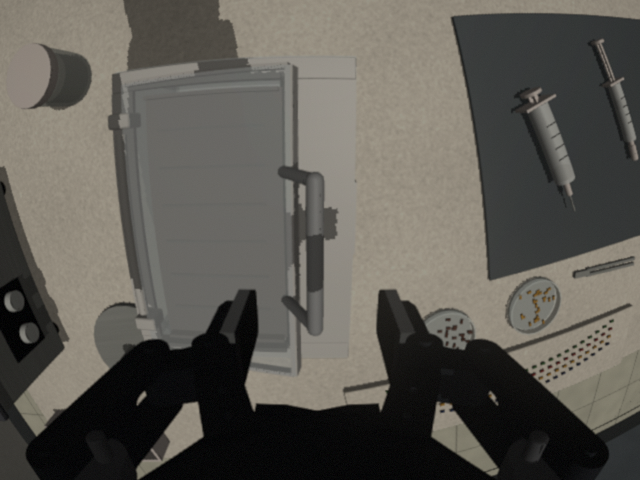

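The wrist view shows the bar from (316,178) to (316,328), between the fingertips at columns 255 and 380. I'll check its position.

```bash
python3 -c "
from h import *
f=load('w0'); e=[]
for z in (215,231,245): print(z,onz(f,316,178,z,1),onz(f,316,328,z,1), np.linalg.norm(onz(f,316,178,z,1)-onz(f,316,328,z,1)))
"
```

```text
215 [480.7 -85.6 215. ] [ 576.1 -106.9  215. ] 97.74891303743489
231 [478.4 -85.1 231. ] [ 566.6 -104.7  231. ] 90.35153568147034
245 [476.4 -84.6 245. ] [ 558.2 -102.8  245. ] 83.8002386631447
```

Emit:
{"fn": "play_rows", "kwargs": {
  "rows": [
    {"dp": [0,-0.06,0.5],"turn": [0,0,0],"fingers": 0.4},
    {"dp": [0,0,0.5],"turn": [0,0,0],"fingers": 0.4},
    {"dp": [0,0,0.4],"turn": [0,0,0],"fingers": 0.4},
    {"dp": [0,0,0.3],"turn": [0,0,0],"fingers": 0.4},
    {"dp": [0,0,0],"turn": [0,0,0],"fingers": 0.6}
  ],
  "force": 30
}}

```text
clock: 2.57
eef_pos: [520.8, -92.5, 212.9]
tcp_rot: [3.141, -0.005, 2.927]
contact_force: [-0.7, 0.3, -0.5]
opening: 0.473
grasp_force: 0.0
```

Emit:
{"fn": "play_rows", "kwargs": {
  "rows": [
    {"dp": [0,0,0],"turn": [0,0,0],"fingers": 1},
    {"dp": [0,0,0],"turn": [0,0,0],"fingers": 1},
    {"dp": [0,0,0],"turn": [0,0,0],"fingers": 1},
    {"dp": [0,0,0],"turn": [0,0,0],"fingers": 1}
  ]
}}

```text
clock: 2.9
eef_pos: [523.0, -95.0, 216.0]
tcp_rot: [-3.14, 0.001, 2.926]
contact_force: [-1.3, -4.6, -2.8]
opening: 0.101
grasp_force: 30.5
```

```bash
python3 -c "
import numpy as np
a=.413+np.linspace(0,2.1,16)
x=80-161*np.cos(a);z=166+161*np.sin(a)
print(np.c_[a-.213,-np.diff(x,append=x[-1])/40,-np.diff(z,append=z[-1])/40,x,z].round(2))"
```

```text
[[ 2.0000e-01 -2.6000e-01 -5.0000e-01 -6.7460e+01  2.3062e+02]
 [ 3.4000e-01 -3.3000e-01 -4.6000e-01 -5.7000e+01  2.5056e+02]
 [ 4.8000e-01 -3.9000e-01 -4.1000e-01 -4.3860e+01  2.6885e+02]
 [ 6.2000e-01 -4.4000e-01 -3.5000e-01 -2.8300e+01  2.8513e+02]
 [ 7.6000e-01 -4.9000e-01 -2.8000e-01 -1.0610e+01  2.9908e+02]
 [ 9.0000e-01 -5.2000e-01 -2.1000e-01  8.8400e+00  3.1042e+02]
 [ 1.0400e+00 -5.5000e-01 -1.4000e-01  2.9690e+01  3.1894e+02]
 [ 1.1800e+00 -5.6000e-01 -6.0000e-02  5.1530e+01  3.2446e+02]
 [ 1.3200e+00 -5.6000e-01  2.0000e-02  7.3920e+01  3.2689e+02]
 [ 1.4600e+00 -5.5000e-01  1.0000e-01  9.6430e+01  3.2616e+02]
 [ 1.6000e+00 -5.4000e-01  1.7000e-01  1.1861e+02  3.2230e+02]
 [ 1.7400e+00 -5.1000e-01  2.5000e-01  1.4005e+02  3.1538e+02]
 [ 1.8800e+00 -4.7000e-01  3.1000e-01  1.6031e+02  3.0554e+02]
 [ 2.0200e+00 -4.2000e-01  3.8000e-01  1.7899e+02  2.9297e+02]
 [ 2.1600e+00 -3.6000e-01  4.3000e-01  1.9574e+02  2.7791e+02]
 [ 2.3000e+00 -0.0000e+00 -0.0000e+00  2.1023e+02  2.6067e+02]]
```

Gripped, with the opening at 0.10 (about 9 mm). Now I swing it along the arc.

Emit:
{"fn": "play_rows", "kwargs": {
  "rows": [
    {"dp": [0,-0.26,-0.5],"turn": [0,0,0],"fingers": 1},
    {"dp": [0,-0.33,-0.46],"turn": [0,0,0],"fingers": 1},
    {"dp": [0,-0.39,-0.41],"turn": [0,0,0],"fingers": 1},
    {"dp": [0,-0.44,-0.35],"turn": [0,0,0],"fingers": 1},
    {"dp": [0,-0.49,-0.28],"turn": [0,0,0],"fingers": 1}
  ]
}}

```text
clock: 3.32
eef_pos: [507.0, -167.6, 298.5]
tcp_rot: [3.138, 0.002, 2.926]
contact_force: [-1.6, 6.6, 4.3]
opening: 0.101
grasp_force: 30.0
```

Emit:
{"fn": "play_rows", "kwargs": {
  "rows": [
    {"dp": [0,-0.52,-0.21],"turn": [0,0,0],"fingers": 1},
    {"dp": [0,-0.55,-0.14],"turn": [0,0,0],"fingers": 1},
    {"dp": [0,-0.56,-0.06],"turn": [0,0,0],"fingers": 1},
    {"dp": [0,-0.56,0.02],"turn": [0,0,0],"fingers": 1}
  ]
}}

```text
clock: 3.65
eef_pos: [487.7, -254.9, 313.7]
tcp_rot: [3.141, 0.002, 2.926]
contact_force: [-0.9, 2.6, -2.5]
opening: 0.103
grasp_force: 30.6
```

Emit:
{"fn": "play_rows", "kwargs": {
  "rows": [
    {"dp": [0,-0.55,0.1],"turn": [0,0,0],"fingers": 1},
    {"dp": [0,-0.54,0.17],"turn": [0,0,0],"fingers": 1},
    {"dp": [0,-0.51,0.25],"turn": [0,0,0],"fingers": 1},
    {"dp": [0,-0.47,0.31],"turn": [0,0,0],"fingers": 1}
  ]
}}

```text
clock: 3.98
eef_pos: [469.9, -336.7, 279.5]
tcp_rot: [-3.14, 0.002, 2.925]
contact_force: [-0.4, 1.5, 2.5]
opening: 0.099
grasp_force: 31.4
```

Emit:
{"fn": "play_rows", "kwargs": {
  "rows": [
    {"dp": [0,-0.42,0.38],"turn": [0,0,0],"fingers": 1},
    {"dp": [0,-0.36,0.43],"turn": [0,0,0],"fingers": 1},
    {"dp": [0,0,0],"turn": [0,0,0],"fingers": 1},
    {"dp": [0,0,0],"turn": [0,0,0],"fingers": 1}
  ]
}}

```text
clock: 4.32
eef_pos: [462.9, -367.7, 245.8]
tcp_rot: [-3.139, 0.0, 2.924]
contact_force: [-3.9, -3.9, 1.9]
opening: 0.1
grasp_force: 31.5
```

Emit:
{"fn": "play_rows", "kwargs": {
  "rows": [
    {"dp": [0,0,0],"turn": [0,0,0],"fingers": 0.7},
    {"dp": [0,0,0],"turn": [0,0,0],"fingers": 0.7},
    {"dp": [0,0,-0.4],"turn": [0,0,0],"fingers": 0.7},
    {"dp": [0,0,-0.9],"turn": [0,0,0],"fingers": 0.7},
    {"dp": [0,0,-0.9],"turn": [0,0,0],"fingers": 0.5}
  ]
}}

```text
clock: 4.73
eef_pos: [462.8, -364.8, 333.6]
tcp_rot: [3.14, -0.002, 2.926]
contact_force: [1.6, -0.7, -0.1]
opening: 0.423
grasp_force: 0.0
```

Emit:
{"fn": "play_rows", "kwargs": {
  "rows": [
    {"dp": [0,0.4,-0.4],"turn": [0,0,0],"fingers": 0.3},
    {"dp": [0.1,0.95,0],"turn": [0,0,0],"fingers": 0.3},
    {"dp": [0.12,0.95,0],"turn": [0,0,0],"fingers": 0.3},
    {"dp": [0.12,0.95,0],"turn": [0,0,0],"fingers": 0.3},
    {"dp": [0.12,0.95,0],"turn": [0,0,0],"fingers": 0.3}
  ]
}}

```text
clock: 5.15
eef_pos: [481.4, -195.8, 350.1]
tcp_rot: [3.141, 0.001, 2.925]
contact_force: [0.5, 0.5, 0.3]
opening: 0.695
grasp_force: 0.0
```

Emit:
{"fn": "play_rows", "kwargs": {
  "rows": [
    {"dp": [0.12,0.95,0],"turn": [0,0,0],"fingers": 0.3},
    {"dp": [0.12,0.95,0],"turn": [0,0,0],"fingers": 0.3},
    {"dp": [0.12,0.95,0],"turn": [0,0,0],"fingers": 0.3},
    {"dp": [0.12,0.95,0],"turn": [0,0,0],"fingers": 0.3},
    {"dp": [0.12,0.95,0],"turn": [0,0,0],"fingers": 0.3}
  ]
}}

```text
clock: 5.57
eef_pos: [498.5, -4.8, 350.2]
tcp_rot: [3.141, 0.001, 2.926]
contact_force: [1.4, 0.1, 0.0]
opening: 0.701
grasp_force: 0.0
```

Emit:
{"fn": "play_rows", "kwargs": {
  "rows": [
    {"dp": [0.12,0.95,0],"turn": [0,0,0],"fingers": 0.3},
    {"dp": [0.12,0.95,0],"turn": [0,0,0],"fingers": 0.3},
    {"dp": [0.12,0.95,0],"turn": [0,0,0],"fingers": 0.3},
    {"dp": [0.12,0.95,0],"turn": [0,0,0],"fingers": 0.3},
    {"dp": [0.12,0.8,0],"turn": [0,0,0],"fingers": 0.3}
  ]
}}

```text
clock: 5.98
eef_pos: [514.4, 180.8, 350.1]
tcp_rot: [3.14, 0.001, 2.926]
contact_force: [0.2, -0.5, -0.8]
opening: 0.703
grasp_force: 0.0
```

Emit:
{"fn": "play_rows", "kwargs": {
  "rows": [
    {"dp": [0,0,0.5],"turn": [0,0,-1],"fingers": 0.3},
    {"dp": [0,0,0.5],"turn": [0,0,-1],"fingers": 0.3},
    {"dp": [0,0,0.5],"turn": [0,0,-1],"fingers": 0.3},
    {"dp": [0,0,0.5],"turn": [0,0,-1],"fingers": 0.3},
    {"dp": [0,0,0.5],"turn": [0,0,-1],"fingers": 0.3}
  ]
}}

```text
clock: 6.4
eef_pos: [514.6, 178.5, 249.1]
tcp_rot: [3.141, 0.001, -2.828]
contact_force: [0.2, -0.4, 1.0]
opening: 0.698
grasp_force: 0.0
```

Emit:
{"fn": "play_rows", "kwargs": {
  "rows": [
    {"dp": [0,0,0.5],"turn": [0,0,-0.3],"fingers": 0.3},
    {"dp": [0,0,0.5],"turn": [0,0,0],"fingers": 0.2},
    {"dp": [0,0,0.3],"turn": [0,0,0],"fingers": 0.2},
    {"dp": [0,0,0],"turn": [0,0,0],"fingers": 0.2}
  ]
}}

```text
clock: 6.73
eef_pos: [513.1, 177.7, 195.3]
tcp_rot: [3.141, -0.004, -2.802]
contact_force: [-1.6, -0.7, -0.7]
opening: 0.803
grasp_force: 0.0
```

```bash
python3 -c "
from h import *
f=snap('wrist','w1'); s=r.sense();print(s['eef_pos'],s['tcp_rot'])
g=snap('scene','s1')
a=f['pixels'];b=g['pixels'][190:340,130:430]
b=cv2.resize(b,None,fx=320/300,fy=320/300)
o=np.zeros((480,800,3),np.uint8); o[:,:480]=a[:,80:560]; o[:160,480:]=b
cv2.imwrite('pics/w1c.png',o[:,:,::-1])"
```

```text
[513.97881799 177.94015321 196.76776144] [ 3.14130064e+00 -1.88620126e-03 -2.80250323e+00]
```

View pics/w1c.png

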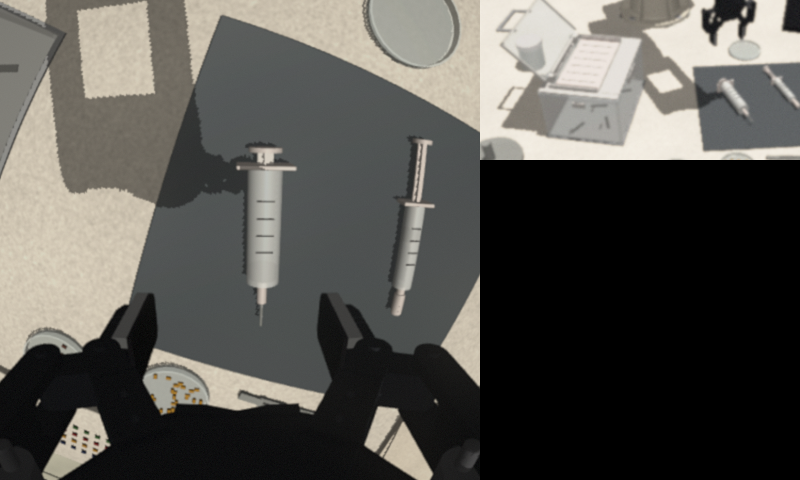

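The cover is fully back. In the wrist view the syringe tip is at (341,325), the disc end at (345,147) and the flange at (346,168).

```bash
python3 -c "
from h import *
f=load('w1')
t=onz(f,341,325,21,1);d=onz(f,345,147,21,1);fl=onz(f,346,168,21,1);b=onz(f,342.5,286,21,1)
u=(t-d)/np.linalg.norm(t-d);print(t,d,np.linalg.norm(t-d),np.arctan2(u[1],u[0]))
w=(b-fl)/np.linalg.norm(b-fl);print(np.arctan2(w[1],w[0]))
print(t-100*u,d+71*u,fl+54*u,b-52*u)
O=np.mean([t-100*u,d+71*u,fl+54*u,b-52*u],0)
D=O-np.array([513.98,177.94,0]);y=-2.8025
print(O,'dp',(D[0]*np.cos(y)+D[1]*np.sin(y))/40,(D[0]*np.sin(y)-D[1]*np.cos(y))/40)
"
```

```text
[613.3 237.6  21. ] [452.3 180.8  21. ] 170.72562783601055 0.33916265149422015
0.33182215628395445
[518.99664201 204.33024389  21.        ] [519.25538417 204.42152684  21.        ] [519.92381331 205.7656683   21.        ] [523.86225384 206.29972682  21.        ]
[520.50952334 205.20429146  21.        ] dp -0.38066688345646305 0.5884962946391422
```

Emit:
{"fn": "play_rows", "kwargs": {
  "rows": [
    {"dp": [-0.37,0.58,0.5],"turn": [0,0,0],"fingers": 0.25},
    {"dp": [0,0,0.95],"turn": [0,0,0],"fingers": 0.25},
    {"dp": [0,0,0.95],"turn": [0,0,0],"fingers": 0.25},
    {"dp": [0,0,0.8],"turn": [0,0,0],"fingers": 0.25},
    {"dp": [0,0,0.6],"turn": [0,0,0],"fingers": 0.25}
  ]
}}

```text
clock: 7.25
eef_pos: [521.2, 204.9, 44.4]
tcp_rot: [3.141, 0.0, -2.803]
contact_force: [0.6, 0.2, -0.1]
opening: 0.748
grasp_force: 0.0
```

Emit:
{"fn": "play_rows", "kwargs": {
  "rows": [
    {"dp": [0,0,0.4],"turn": [0,0,0],"fingers": 0.25},
    {"dp": [0,0,0.3],"turn": [0,0,0],"fingers": 0.25},
    {"dp": [0,0,0.15],"turn": [0,0,0],"fingers": 0.25},
    {"dp": [0,0,0],"turn": [0,0,0],"fingers": 0.25}
  ]
}}

```text
clock: 7.58
eef_pos: [521.3, 204.7, 11.2]
tcp_rot: [3.142, -0.0, -2.803]
contact_force: [-1.0, 0.0, 0.1]
opening: 0.749
grasp_force: 0.0
```

```bash
python3 -c "
from h import *
s=r.sense();print(s['eef_pos'],s['tcp_rot'],s['contact_force'])"
```

```text
[521.31189848 204.66577939  11.20204792] [ 3.14156079e+00 -9.67753398e-05 -2.80290650e+00] [-0.98652244  0.00689784  0.07811113]
```

Emit:
{"fn": "play_rows", "kwargs": {
  "rows": [
    {"dp": [0,0,0.08],"turn": [0,0,0],"fingers": 0.5},
    {"dp": [0,0,0],"turn": [0,0,0],"fingers": 0.8},
    {"dp": [0,0,0],"turn": [0,0,0],"fingers": 0.8},
    {"dp": [0,0,0],"turn": [0,0,0],"fingers": 0.8},
    {"dp": [0,0,0],"turn": [0,0,0],"fingers": 0.8}
  ],
  "force": 25
}}

```text
clock: 8.0
eef_pos: [521.8, 204.8, 9.2]
tcp_rot: [3.141, 0.002, -2.803]
contact_force: [-1.2, -1.1, 7.4]
opening: 0.344
grasp_force: 24.8
```

Emit:
{"fn": "play_rows", "kwargs": {
  "rows": [
    {"dp": [0,0,-0.2],"turn": [0,0,0],"fingers": 0.8},
    {"dp": [0,0,-0.4],"turn": [0,0,0],"fingers": 0.8},
    {"dp": [0,0,0],"turn": [0,0,0],"fingers": 0.8}
  ]
}}

```text
clock: 8.25
eef_pos: [522.5, 205.0, 34.6]
tcp_rot: [3.142, 0.003, -2.803]
contact_force: [1.1, 0.5, 0.0]
opening: 0.339
grasp_force: 25.0
```

Held, at 29 mm. Next I lift, turn back to the container's yaw and carry it over the tray.

Emit:
{"fn": "play_rows", "kwargs": {
  "rows": [
    {"dp": [0,0,-0.9],"turn": [0,0,0],"fingers": 0.8},
    {"dp": [0,0,-0.9],"turn": [0,0,0.3],"fingers": 0.8},
    {"dp": [0,0,-0.9],"turn": [0,0,1],"fingers": 0.8},
    {"dp": [0,0,-0.9],"turn": [0,0,1],"fingers": 0.8},
    {"dp": [0,0,-0.9],"turn": [0,0,1],"fingers": 0.8}
  ]
}}

```text
clock: 8.67
eef_pos: [520.7, 204.3, 213.8]
tcp_rot: [-3.142, 0.0, 3.13]
contact_force: [1.1, 0.2, -0.8]
opening: 0.341
grasp_force: 25.1
```

Emit:
{"fn": "play_rows", "kwargs": {
  "rows": [
    {"dp": [0,0,-0.9],"turn": [0,0,1],"fingers": 0.8},
    {"dp": [0,0,0],"turn": [0,0,1],"fingers": 0.8},
    {"dp": [-0.12,-0.6,0],"turn": [0,0,0],"fingers": 0.8},
    {"dp": [-0.12,-0.9,0],"turn": [0,0,0],"fingers": 0.8},
    {"dp": [-0.12,-0.9,0],"turn": [0,0,0],"fingers": 0.8}
  ]
}}

```text
clock: 9.08
eef_pos: [514.3, 107.2, 248.2]
tcp_rot: [3.141, 0.001, 2.927]
contact_force: [0.9, -0.6, -0.5]
opening: 0.343
grasp_force: 25.2
```

Emit:
{"fn": "play_rows", "kwargs": {
  "rows": [
    {"dp": [-0.12,-0.9,0],"turn": [0,0,0],"fingers": 0.8},
    {"dp": [-0.12,-0.9,0],"turn": [0,0,0],"fingers": 0.8},
    {"dp": [-0.12,-0.9,0],"turn": [0,0,0],"fingers": 0.8},
    {"dp": [-0.12,-0.9,0],"turn": [0,0,0],"fingers": 0.8},
    {"dp": [-0.12,-0.9,0],"turn": [0,0,0],"fingers": 0.8}
  ]
}}

```text
clock: 9.5
eef_pos: [498.7, -75.0, 248.1]
tcp_rot: [3.142, 0.0, 2.925]
contact_force: [1.1, -0.6, -1.0]
opening: 0.342
grasp_force: 25.2
```

Emit:
{"fn": "play_rows", "kwargs": {
  "rows": [
    {"dp": [-0.12,-0.9,0],"turn": [0,0,0],"fingers": 0.8},
    {"dp": [-0.12,-0.7,0],"turn": [0,0,0],"fingers": 0.8},
    {"dp": [-0.12,-0.6,0],"turn": [0,0,0],"fingers": 0.8},
    {"dp": [0,0,0],"turn": [0,0,0],"fingers": 0.8}
  ]
}}

```text
clock: 9.83
eef_pos: [494.3, -166.1, 248.1]
tcp_rot: [-3.14, 0.001, 2.922]
contact_force: [0.2, 0.2, -0.3]
opening: 0.341
grasp_force: 25.2
```

```bash
python3 -c "
from h import *
f=snap('wrist','w2'); s=r.sense();print(s['eef_pos'],s['tcp_rot'],s['contact_force'],s['opening'])"
```

```text
[ 494.18533207 -164.22634222  247.96392292] [-3.14128135e+00  1.53033456e-04  2.92209262e+00] [ 0.34786127  0.36137596 -1.05231731] 0.34169139565221457
```

View pics/w2.png

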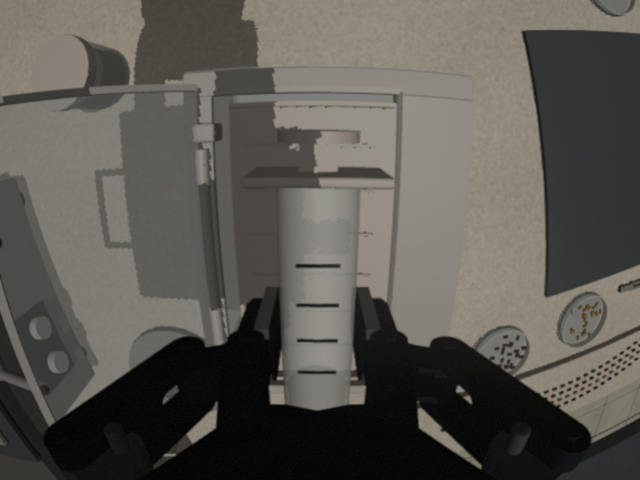

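The syringe is aligned lengthwise over the tray: flange at row 178, tray end wall at row 105. Now I lower it to about 2 mm above the tray.

Emit:
{"fn": "play_rows", "kwargs": {
  "rows": [
    {"dp": [0,0,0.6],"turn": [0,0,0],"fingers": 0.8},
    {"dp": [0,0,0.6],"turn": [0,0,0],"fingers": 0.8},
    {"dp": [0,0,0.5],"turn": [0,0,0],"fingers": 0.8},
    {"dp": [0,0,0.4],"turn": [0,0,0],"fingers": 0.8},
    {"dp": [0,0,0.2],"turn": [0,0,0],"fingers": 0.8}
  ]
}}

```text
clock: 10.3
eef_pos: [493.4, -160.9, 154.1]
tcp_rot: [3.141, -0.003, 2.926]
contact_force: [-1.3, 0.4, -1.2]
opening: 0.341
grasp_force: 25.2
```

Emit:
{"fn": "play_rows", "kwargs": {
  "rows": [
    {"dp": [0,0,0.04],"turn": [0,0,0],"fingers": 0.8},
    {"dp": [0,0,0],"turn": [0,0,0],"fingers": 0.8},
    {"dp": [0,0,0],"turn": [0,0,0],"fingers": 0.8}
  ]
}}

```text
clock: 10.55
eef_pos: [495.2, -162.2, 155.4]
tcp_rot: [-3.142, 0.001, 2.926]
contact_force: [-0.5, 0.6, 0.1]
opening: 0.341
grasp_force: 25.2
```

Emit:
{"fn": "play_rows", "kwargs": {
  "rows": [
    {"dp": [0,0,0],"turn": [0,0,0],"fingers": 0.45},
    {"dp": [0,0,0],"turn": [0,0,0],"fingers": 0.45},
    {"dp": [0,0,-0.4],"turn": [0,0,0],"fingers": 0.45},
    {"dp": [0,0,-0.8],"turn": [0,0,0],"fingers": 0.45},
    {"dp": [0,0,-0.8],"turn": [0,0,0],"fingers": 0.45}
  ]
}}

```text
clock: 10.97
eef_pos: [493.8, -162.2, 235.2]
tcp_rot: [3.141, -0.002, 2.925]
contact_force: [-0.2, 0.3, -0.1]
opening: 0.552
grasp_force: 0.0
```

Emit:
{"fn": "play_rows", "kwargs": {
  "rows": [
    {"dp": [0,0,-0.9],"turn": [0,0,0],"fingers": 0.45},
    {"dp": [0,0,-0.9],"turn": [0,0,0],"fingers": 0.45},
    {"dp": [0,0,-0.9],"turn": [0,0,0],"fingers": 0.65},
    {"dp": [0,0,0],"turn": [0,0,0],"fingers": 0.7},
    {"dp": [0,0,0],"turn": [0,0,0],"fingers": 0.7}
  ]
}}

```text
clock: 11.38
eef_pos: [495.6, -162.7, 345.4]
tcp_rot: [-3.141, 0.006, 2.925]
contact_force: [-0.1, -0.1, -1.1]
opening: 0.298
grasp_force: 0.0
```

Emit:
{"fn": "play_rows", "kwargs": {
  "rows": [
    {"dp": [0,0,0],"turn": [0,0,0],"fingers": 0.7},
    {"dp": [0,0,0],"turn": [0,0,0],"fingers": 0.7},
    {"dp": [0,0,0],"turn": [0,0,0],"fingers": 0.7},
    {"dp": [0,0,0],"turn": [0,0,0],"fingers": 0.7},
    {"dp": [0,0,0],"turn": [0,0,0],"fingers": 0.7}
  ]
}}

```text
clock: 11.8
eef_pos: [494.2, -162.3, 341.6]
tcp_rot: [3.141, -0.001, 2.925]
contact_force: [0.1, 0.2, -0.2]
opening: 0.3
grasp_force: 0.0
```

```bash
python3 -c "
from h import *
f=snap('wrist','w3'); s=r.sense();print(s['eef_pos'],s['tcp_rot'],s['contact_force'],s['opening'])
g=snap('scene','s3')
a=f['pixels'];b=g['pixels'][195:335,180:300]
b=cv2.resize(b,(320,373))
o=np.zeros((480,800,3),np.uint8); o[:,:480]=a[:,0:480]; o[:373,480:]=b
cv2.imwrite('pics/w3c.png',o[:,:,::-1])"
```

```text
[ 494.33081452 -162.2878788   341.82605229] [ 3.14147481e+00 -1.19520246e-03  2.92523940e+00] [ 0.38078407  0.02863115 -0.41603034] 0.3012320214751507
```

View pics/w3c.png

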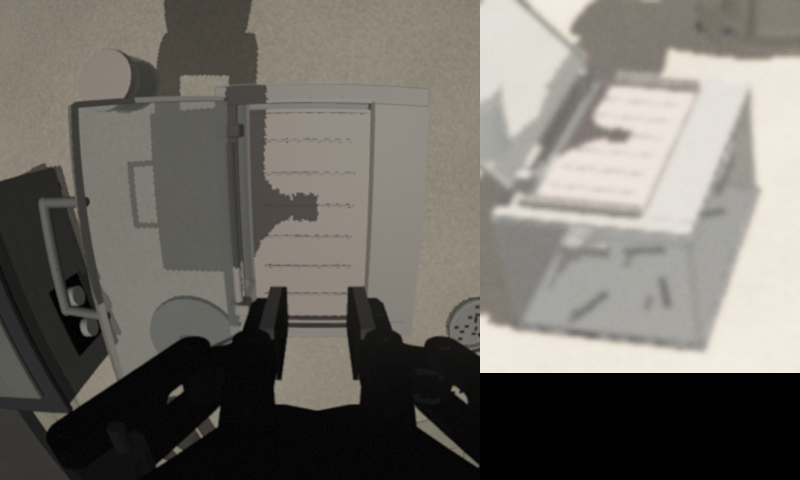

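The tray is back level and empty, so the syringe is in the tub. I go back to the bar where I left it.

Emit:
{"fn": "play_rows", "kwargs": {
  "rows": [
    {"dp": [-0.06,-0.9,0],"turn": [0,0,0],"fingers": 0.65},
    {"dp": [-0.06,-0.9,0],"turn": [0,0,0],"fingers": 0.65},
    {"dp": [-0.06,-0.9,0],"turn": [0,0,0],"fingers": 0.65},
    {"dp": [-0.06,-0.9,0],"turn": [0,0,0],"fingers": 0.65},
    {"dp": [-0.06,-0.9,0],"turn": [0,0,0],"fingers": 0.65}
  ]
}}

```text
clock: 12.32
eef_pos: [467.1, -342.3, 342.4]
tcp_rot: [3.142, 0.0, 2.925]
contact_force: [0.8, 0.5, 0.4]
opening: 0.348
grasp_force: 0.0
```

Emit:
{"fn": "play_rows", "kwargs": {
  "rows": [
    {"dp": [0,-0.6,0],"turn": [0,0,0],"fingers": 0.65},
    {"dp": [0,0,0],"turn": [0,0,0],"fingers": 0.65},
    {"dp": [0,0,0],"turn": [0,0,0],"fingers": 0.65}
  ]
}}

```text
clock: 12.57
eef_pos: [461.9, -365.1, 341.9]
tcp_rot: [3.141, -0.001, 2.923]
contact_force: [0.4, 0.5, 0.2]
opening: 0.351
grasp_force: 0.0
```

```bash
python3 -c "
from h import *
f=load('w3')
a=onz(f,47,203,260,1);b=onz(f,64,312,260,1);print(a,b,np.linalg.norm(a-b),(a+b)/2)
s=r.sense();print(s['eef_pos'])"
```

```text
[ 420.3 -353.4  260. ] [ 508.3 -380.   260. ] 91.93236644403319 [ 464.3 -366.7  260. ]
[ 461.94237104 -365.05220852  341.93051486]
```

Emit:
{"fn": "play_rows", "kwargs": {
  "rows": [
    {"dp": [0,-0.05,0.7],"turn": [0,0,0],"fingers": 0.65},
    {"dp": [0,0,0.7],"turn": [0,0,0],"fingers": 0.65},
    {"dp": [0,0,0.6],"turn": [0,0,0],"fingers": 0.65},
    {"dp": [0,0,0.4],"turn": [0,0,0],"fingers": 0.65},
    {"dp": [0,0,0],"turn": [0,0,0],"fingers": 0.7}
  ],
  "force": 30
}}

```text
clock: 12.98
eef_pos: [460.7, -363.4, 242.9]
tcp_rot: [3.138, -0.005, 2.926]
contact_force: [-0.4, 1.0, -1.2]
opening: 0.294
grasp_force: 0.0
```

Emit:
{"fn": "play_rows", "kwargs": {
  "rows": [
    {"dp": [0,0,0],"turn": [0,0,0],"fingers": 1},
    {"dp": [0,0,0],"turn": [0,0,0],"fingers": 1},
    {"dp": [0,0,0],"turn": [0,0,0],"fingers": 1},
    {"dp": [0,0,0],"turn": [0,0,0],"fingers": 1}
  ]
}}

```text
clock: 13.32
eef_pos: [462.1, -366.2, 247.9]
tcp_rot: [-3.141, 0.001, 2.925]
contact_force: [-4.2, 0.1, 0.9]
opening: 0.1
grasp_force: 29.6
```

Gripped. I reverse the arc.

Emit:
{"fn": "play_rows", "kwargs": {
  "rows": [
    {"dp": [0,0.36,-0.43],"turn": [0,0,0],"fingers": 1},
    {"dp": [0,0.42,-0.38],"turn": [0,0,0],"fingers": 1},
    {"dp": [0,0.47,-0.31],"turn": [0,0,0],"fingers": 1},
    {"dp": [0,0.51,-0.25],"turn": [0,0,0],"fingers": 1},
    {"dp": [0,0.54,-0.17],"turn": [0,0,0],"fingers": 1}
  ]
}}

```text
clock: 13.73
eef_pos: [482.4, -276.6, 310.9]
tcp_rot: [-3.139, 0.003, 2.925]
contact_force: [0.7, -1.5, -0.1]
opening: 0.102
grasp_force: 30.0
```

Emit:
{"fn": "play_rows", "kwargs": {
  "rows": [
    {"dp": [0,0.55,-0.1],"turn": [0,0,0],"fingers": 1},
    {"dp": [0,0.56,-0.02],"turn": [0,0,0],"fingers": 1},
    {"dp": [0,0.56,0.06],"turn": [0,0,0],"fingers": 1},
    {"dp": [0,0.55,0.14],"turn": [0,0,0],"fingers": 1},
    {"dp": [0,0.52,0.21],"turn": [0,0,0],"fingers": 1}
  ]
}}

```text
clock: 14.15
eef_pos: [506.7, -168.4, 298.4]
tcp_rot: [-3.141, 0.005, 2.925]
contact_force: [1.5, -3.1, -2.0]
opening: 0.106
grasp_force: 29.3
```

Emit:
{"fn": "play_rows", "kwargs": {
  "rows": [
    {"dp": [0,0.49,0.28],"turn": [0,0,0],"fingers": 1},
    {"dp": [0,0.44,0.35],"turn": [0,0,0],"fingers": 1},
    {"dp": [0,0.39,0.41],"turn": [0,0,0],"fingers": 1},
    {"dp": [0,0.33,0.46],"turn": [0,0,0],"fingers": 1},
    {"dp": [0,0.26,0.5],"turn": [0,0,0],"fingers": 1}
  ]
}}

```text
clock: 14.57
eef_pos: [523.2, -94.1, 217.4]
tcp_rot: [-3.141, 0.004, 2.926]
contact_force: [1.2, -9.0, -2.8]
opening: 0.101
grasp_force: 29.3
```

Emit:
{"fn": "play_rows", "kwargs": {
  "rows": [
    {"dp": [0,0.11,0.26],"turn": [0,0,0],"fingers": 1},
    {"dp": [0,0.08,0.26],"turn": [0,0,0],"fingers": 1},
    {"dp": [0,0.06,0.26],"turn": [0,0,0],"fingers": 1},
    {"dp": [0,0,0.08],"turn": [0,0,0],"fingers": 1},
    {"dp": [0,0,0],"turn": [0,0,0],"fingers": 1}
  ]
}}

```text
clock: 14.98
eef_pos: [526.4, -86.3, 186.1]
tcp_rot: [-3.14, 0.006, 2.926]
contact_force: [-6.0, -8.3, 22.2]
opening: 0.1
grasp_force: 34.9
```

Emit:
{"fn": "play_rows", "kwargs": {
  "rows": [
    {"dp": [0,0,0.05],"turn": [0,0,0],"fingers": 1},
    {"dp": [0,0,0],"turn": [0,0,0],"fingers": 1}
  ]
}}

```text
clock: 15.15
eef_pos: [526.8, -86.4, 185.0]
tcp_rot: [-3.14, 0.008, 2.926]
contact_force: [-9.5, -6.6, 31.8]
opening: 0.099
grasp_force: 36.4
```

The cover is against its stop. I release and lift away.

Emit:
{"fn": "play_rows", "kwargs": {
  "rows": [
    {"dp": [0,0,0],"turn": [0,0,0],"fingers": 0.65},
    {"dp": [0,0,0],"turn": [0,0,0],"fingers": 0.65},
    {"dp": [0,0,0],"turn": [0,0,0],"fingers": 0.65},
    {"dp": [0,0,-0.5],"turn": [0,0,0],"fingers": 0.65},
    {"dp": [0,0,-0.9],"turn": [0,0,0],"fingers": 0.65}
  ]
}}

```text
clock: 15.57
eef_pos: [521.5, -84.1, 233.2]
tcp_rot: [3.142, -0.007, 2.925]
contact_force: [0.5, -0.3, 0.0]
opening: 0.35
grasp_force: 0.0
```

Emit:
{"fn": "play_rows", "kwargs": {
  "rows": [
    {"dp": [0,0,-0.9],"turn": [0,0,0],"fingers": 0.65},
    {"dp": [0.5,0.8,-0.2],"turn": [0,0,0],"fingers": 0.65},
    {"dp": [0.5,0.8,0],"turn": [0,0,0],"fingers": 0.65},
    {"dp": [0.5,0.8,0],"turn": [0,0,0],"fingers": 0.65},
    {"dp": [0,0,0],"turn": [0,0,0],"fingers": 0.65}
  ]
}}

```text
clock: 15.98
eef_pos: [483.8, 26.5, 280.3]
tcp_rot: [3.139, -0.001, 2.928]
contact_force: [0.1, -0.4, 0.3]
opening: 0.345
grasp_force: 0.0
```

```bash
python3 -c "
from h import *
f=snap('top','t4'); g=snap('scene','s4')
a=cv2.resize(f['pixels'][185:325,350:475],(400,448)); b=cv2.resize(g['pixels'][205:330,180:300],(400,417))
o=np.zeros((448,800,3),np.uint8); o[:,:400]=a; o[:417,400:]=b
cv2.imwrite('pics/e.png',cv2.convertScaleAbs(o[:,:,::-1],alpha=1.2))"
```

```text
(no output)
```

View pics/e.png

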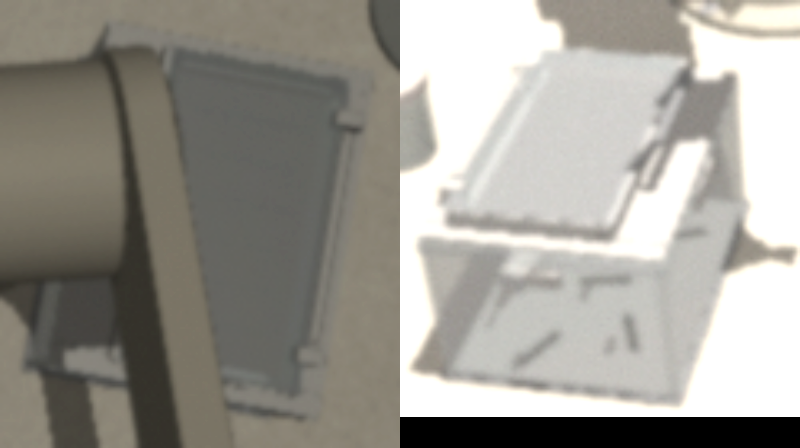

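The cover lies flat, parallel to the deck, and the arm is clear of the container. The pale shape in the tub near (520,275) is consistent with the syringe. I'm handing in.

```bash
python3 -c "
from rig import r
print(r.sign_off())"
```

```text
the job is handed in; nothing more can be done
None
```

The job is handed in, with no verdict returned: the syringe tipped off the tray and out of sight into the tub, the tray swung back level, the cover was pressed closed to its stop, and I saw nothing else moved.

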